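Load the labelled specimen jars into the transport caddy

ROBOT

A 6-joint arm with a two-finger parallel gripper is mounted at the origin on the work surface. World frame = base frame: x ahead of the robot, y to its left, z up, the work surface at z = 0. Lengths are in m, angles in rad, forces in N, time in s.
With the tool pointing down it reaches from about 0.275 to 0.875 m from the base axis. Payload 12.5 kg.
Tool frame: the origin (TCP) lies on the centre line of the jaws, within the pads' length; the fingertips stand r.finger_overhang ahead of it and the grasp point (between the pads) lies 3 mm ahead of it (r.finger_overhang is the distance from the TCP to the fingertips, in m); z points along the fingers, y is the line along which they close (so a half turn about z gives the same grasp; the last joint's range is limited). The gripper opens to 85 mm and grips with 20 to 120 N. Pads are 22 mm wide; open, the fingers measure 114 mm over their backs; the gripper's body (76 mm by 85 mm) begins 54 mm behind the grasp point. The pads swing forward as they close: fully open they stand 13 mm farther back than shut.
Start: joints at [1.085, 0.351, 1.652, -0, 1.139, -0.085], TCP at [0.215, 0.506, 0.253] pointing down, gripper open.
Joint ranges: [-2.75, 2.75], [-0.79, 2.1], [0.01, 2.65], [-1.57, 4.71], [0.07, 3.14], [-2.87, 2.87]. Speed limits (rad/s): [2.22, 2.22, 2.79, 3.14, 3.14, 3.14].

INTERFACE

Orientations are given as a unit quaternion [x, y, z, w].
In Python, from cell import r, optics gives the robot as it stands. The module is installed in compiled form; this text tells all that it offers. Calls block until the motion is done:
- r.move_to(position, orientation): joint-space move of the TCP to a pose.
- r.move_linear(position, rot=None, vel=0.15): straight line of the TCP; rot=None keeps the orientation; vel is the mean speed in m/s.
- r.set_joints(angles): joint-space move.
- r.set_gripper(opening, squeeze=None): opening from 0.0 (shut) to 1.0 (fully open); squeeze is the grip in N (None keeps the last); returns when the fingers have stopped.
- r.sleep(seconds).
- r.inverse_kinematics(position, orientation): joint angles nearest the present ones, or None.
- optics.get_image(name): name is "scene" or "top" or "wrist"; returns a dict with "pixels" (384x512x3 uint8, red, green, blue), "depth" (384x512 float32, m along the optical axis (not along the pixel's ray), 0 where there is no reading), "fx", "fy", "cx", "cy" (pixels), "camera_from_world" (4x4, takes a point from world to camera coordinates); the wrist camera has in their place "mount" (4x4, takes a point from camera to tool coordinates, whose origin is the TCP and whose axes are the flange's). Camera axes: x right, y down, z forward; pixel columns grow to the right and rows downward; lengths in m; the calibration is good to about 2 mm. A picture is of the moment at which its call begins: read the wrist's pose just before it.
A pose or a line that the arm cannot do raises r.PlanningError and nothing moves.
- r.hand_in(): hands the job in; it is judged then, once.
Readings, each from a call of its own:
- r.current_t(): time.
- r.current_q(): joint angles.
- r.current_qvel(): joint speeds.
- r.current_effort(): joint torques, N m.
- r.current_tool_pos(): TCP position.
- r.current_ee_rot(): TCP orientation.
- r.current_contact_force(): force on the tool from outside, world axes, zero at the start.
- r.current_torque(): the same for the moment, N m.
- r.current_opening(): opening from 0.0 (shut) to 1.0 (fully open).
- r.current_finger_force(): force on a finger pad.
Only numpy, scipy, OpenCV 4.12 (cv2) and the standard library are available. Lean on these libraries where they do the work, as an engineer would, in place of code of your own. Each camera call takes 0.05 s, during which the arm holds its last target. There are 200 camera calls.

TASK

Load the four specimen jars that carry a white barcode label on the lid into the white transport caddy, each standing upright in the middle of the pad that matches its lid colour. Leave the two jars without a label standing where they are in the steel tray, and do not tip or drop any jar.

Things in the scene. Friction and masses are not known exactly. Their poses are not given: they have to be found in the camera images.
- jar_red: labelled specimen jar: upright, round, frosted, red lid with a white 30 mm square barcode label on top. 64 mm tall; lid 50 mm diameter over the top 18 mm, body 45 mm below; 60 to 130 g. Origin: centre of its underside, z up. Starts among the other jars (centres 80 mm or more apart) in a fixed shallow steel tray, floor 3 mm thick, rim 10 mm high.
- jar_yellow: labelled specimen jar: upright, round, frosted, yellow lid with a white 30 mm square barcode label on top. 64 mm tall; lid 50 mm diameter over the top 18 mm, body 45 mm below; 60 to 130 g. Origin: centre of its underside, z up. Starts among the other jars (centres 80 mm or more apart) in a fixed shallow steel tray, floor 3 mm thick, rim 10 mm high.
- jar_green: labelled specimen jar: upright, round, frosted, green lid with a white 30 mm square barcode label on top. 64 mm tall; lid 50 mm diameter over the top 18 mm, body 45 mm below; 60 to 130 g. Origin: centre of its underside, z up. Starts among the other jars (centres 80 mm or more apart) in a fixed shallow steel tray, floor 3 mm thick, rim 10 mm high.
- jar_blue: labelled specimen jar: upright, round, frosted, blue lid with a white 30 mm square barcode label on top. 64 mm tall; lid 50 mm diameter over the top 18 mm, body 45 mm below; 60 to 130 g. Origin: centre of its underside, z up. Starts among the other jars (centres 80 mm or more apart) in a fixed shallow steel tray, floor 3 mm thick, rim 10 mm high.
- plain_red: look-alike: same jar, red lid, but NO white label (lid top all red). Size and origin as the labelled jars. Stands in the steel tray and stays there.
- plain_blue: look-alike: same jar, blue lid, but NO white label (lid top all blue). Size and origin as the labelled jars. Stands in the steel tray and stays there.
- pad_red: round red pad, 64 mm diameter, 3 mm thick, fixed mid-floor in one compartment of the white caddy. Origin: centre of its underside; top 3 mm above. Caddy: fixed, 220 mm square, 2 x 2 compartments 102 mm square; walls and dividers rise 23 mm above the pads' origins; adjacent pads 107 mm apart. Which compartment has which colour varies.
- pad_yellow: round yellow pad, 64 mm diameter, 3 mm thick, fixed mid-floor in one compartment of the white caddy. Origin: centre of its underside; top 3 mm above. Caddy: fixed, 220 mm square, 2 x 2 compartments 102 mm square; walls and dividers rise 23 mm above the pads' origins; adjacent pads 107 mm apart. Which compartment has which colour varies.
- pad_green: round green pad, 64 mm diameter, 3 mm thick, fixed mid-floor in one compartment of the white caddy. Origin: centre of its underside; top 3 mm above. Caddy: fixed, 220 mm square, 2 x 2 compartments 102 mm square; walls and dividers rise 23 mm above the pads' origins; adjacent pads 107 mm apart. Which compartment has which colour varies.
- pad_blue: round blue pad, 64 mm diameter, 3 mm thick, fixed mid-floor in one compartment of the white caddy. Origin: centre of its underside; top 3 mm above. Caddy: fixed, 220 mm square, 2 x 2 compartments 102 mm square; walls and dividers rise 23 mm above the pads' origins; adjacent pads 107 mm apart. Which compartment has which colour varies.
There are look-alikes about, which are no part of the job. Of the things that look like the pad_yellow, the middle-sized one is meant.

How it is judged:
At the end, for the whole second after the job is handed in: Each of the four labelled jars stands upright (within 0.1 rad) and at rest on the pad of its lid colour, its centre within 15 mm of the pad's centre; the two unlabelled jars stand within 20 mm of where they started (horizontal distance between jar_red and pad_red below 0.015 m and z of jar_red in the frame of pad_red between 0 and 0.007 m and angle between each of jar_red, jar_yellow, jar_green, jar_blue, plain_red, plain_blue's own z axis and vertical below 0.1 rad and linear speed of each of jar_red, jar_yellow, jar_green, jar_blue, plain_red, plain_blue below 0.02 m/s and horizontal distance between jar_yellow and pad_yellow below 0.015 m and z of jar_yellow in the frame of pad_yellow between 0 and 0.007 m and horizontal distance between jar_green and pad_green below 0.015 m and z of jar_green in the frame of pad_green between 0 and 0.007 m and horizontal distance between jar_blue and pad_blue below 0.015 m and z of jar_blue in the frame of pad_blue between 0 and 0.007 m and distance of each of plain_red, plain_blue from where it was at the start of the episode below 0.02 m); the robot touches nothing.
It fails at once if a jar is tipped by more than about 30 degrees (angle between any of jar_red, jar_yellow, jar_green, jar_blue, plain_red, plain_blue's own z axis and vertical above 0.52 rad).
It fails at once if a jar is dropped (falls freely, touching nothing, faster than 0.7 m/s: about 25 mm) ((linear speed of jar_red above 0.7 m/s and contact force between jar_red and anything else below 0.01 N) or (linear speed of jar_yellow above 0.7 m/s and contact force between jar_yellow and anything else below 0.01 N) or (linear speed of jar_green above 0.7 m/s and contact force between jar_green and anything else below 0.01 N) or (linear speed of jar_blue above 0.7 m/s and contact force between jar_blue and anything else below 0.01 N) or (linear speed of plain_red above 0.7 m/s and contact force between plain_red and anything else below 0.01 N) or (linear speed of plain_blue above 0.7 m/s and contact force between plain_blue and anything else below 0.01 N)).
It fails at once if an unlabelled jar is displaced by more than 20 mm (distance of any of plain_red, plain_blue from where it was at the start of the episode above 0.02 m).
It also fails if it takes over 93 s, if anything falls off the work surface, if the arm or the gripper's body presses on something with over 40 N, if the wrist force passes 120 N, or if a joint passes its speed limit or range.

## Working session

There is one attempt and no reset: what is moved stays moved. The work goes in short steps, each a Python script; the robot and the scene stay as the last script left them, time stands still between calls to the robot, and variables do not carry over. Pictures are saved under pics/ and viewed, at most 14 in all, crops included, and the job is handed in when it is done.

```bash
mkdir -p pics
python3 - <<'E'
from cell import r, optics
import cv2, pickle, numpy as np
print(r.current_t(), r.finger_overhang, r.current_ee_rot(), r.current_tool_pos())
for n in ["scene","top"]:
    d=optics.get_image(n); pickle.dump(d,open(n+".pkl","wb"))
    cv2.imwrite(f"pics/{n}0.png",cv2.resize(d["pixels"][:,:,::-1],(800,600)))
    T=np.array(d["camera_from_world"]); print(n,d["fx"],d["cx"],d["cy"],(-T[:3,:3].T@T[:3,3]).round(3), T[2,:3].round(2))
print(r.current_t())
E
```

```text
0.0 0.022 [ 1.99079853e-01  9.79983079e-01 -5.90983212e-04 -1.68743869e-04] [0.21441661 0.50613042 0.25273366]
scene 454.3304829445291 251.0757379544755 201.75868897952319 [1.006 0.75  0.926] [-0.43 -0.59 -0.69]
top 451.99434359697733 251.61070899326185 196.5682896415949 [0.318 0.006 1.134] [ 0.11  0.01 -0.99]
0.1
```

View pics/top0.png

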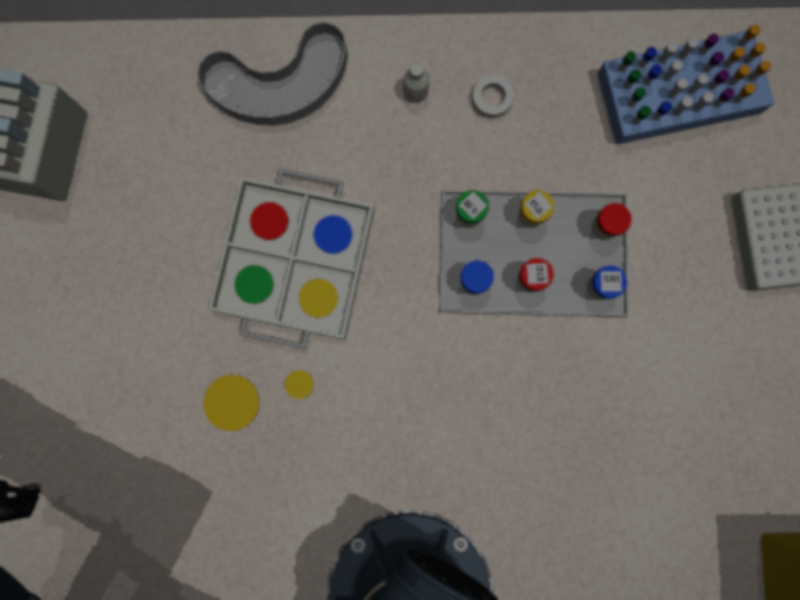

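View pics/scene0.png

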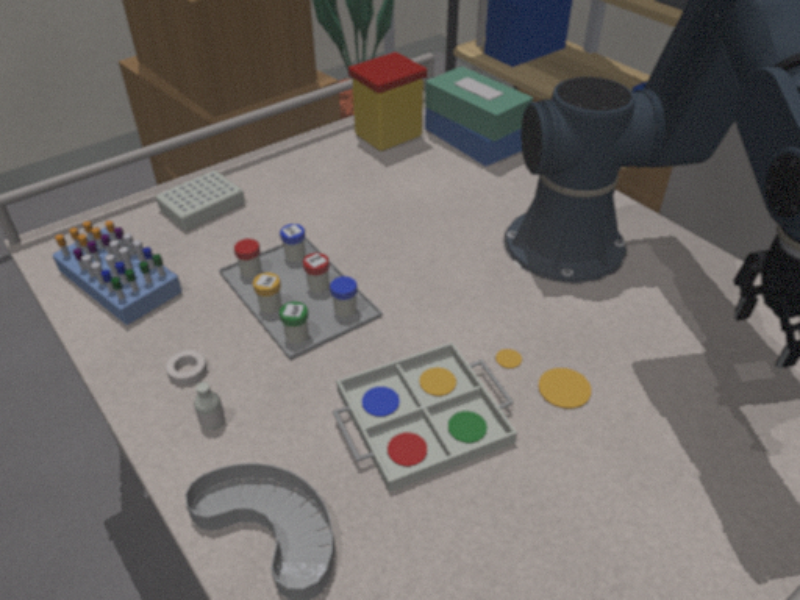

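Top view, in 800x600 pixels:
- **Labelled lids:** green (472,207), yellow (537,207), red (536,274) and blue (610,282).
- **Unlabelled lids:** red (615,219) and blue (477,277).
- **Pads:** red (269,221), blue (333,234) and green (254,285).
- **Yellow discs:** large (231,403), small (299,385) and middle (319,298). The middle-sized one lies inside the caddy, so it is pad_yellow. I'll confirm it in a crop.

Next come coarse positions and wrist views.

```bash
cat > h.py <<'E'
import numpy as np, cv2, pickle
from scipy.spatial.transform import Rotation as R
HUE={'red':[(0,8),(170,180)],'yellow':[(18,34)],'green':[(45,85)],'blue':[(105,130)]}
def cam(d):
    """world_from_camera"""
    return d["wfc"] if "wfc" in d else np.linalg.inv(np.array(d["camera_from_world"]))
def blobs(d,col,amin=60):
    hsv=cv2.cvtColor(d["pixels"],cv2.COLOR_RGB2HSV)
    m=sum(cv2.inRange(hsv,(a,110,40),(b,255,255)) for a,b in HUE[col])
    m=cv2.morphologyEx(m.astype(np.uint8),cv2.MORPH_OPEN,np.ones((3,3)))
    out=[]
    for c in cv2.findContours(m,cv2.RETR_EXTERNAL,cv2.CHAIN_APPROX_NONE)[0]:
        A=cv2.contourArea(c)
        if A<amin: continue
        M=cv2.moments(cv2.convexHull(c)); out.append((np.array([M['m10'],M['m01']])/M['m00'],A,cv2.convexHull(c)))
    return out
def ray(d,uv):
    W=cam(d); v=np.array([(uv[0]-d["cx"])/d["fx"],(uv[1]-d["cy"])/d["fy"],1])
    return W[:3,3],W[:3,:3]@v
def onplane(d,uv,z):
    o,v=ray(d,uv); return o+v*(z-o[2])/v[2]
def tri(obs):
    A=np.zeros((3,3));b=np.zeros(3); L=[]
    for d,uv in obs:
        o,v=ray(d,uv); v=v/np.linalg.norm(v); P=np.eye(3)-np.outer(v,v); A+=P;b+=P@o; L.append((o,P))
    x=np.linalg.solve(A,b); return x,max(np.linalg.norm(P@(x-o)) for o,P in L)
def project(d,p):
    c=np.linalg.inv(cam(d))@np.append(p,1); return np.array([c[0]/c[2]*d["fx"]+d["cx"],c[1]/c[2]*d["fy"]+d["cy"]])
def wrist(r,optics):
    p,q=np.array(r.current_tool_pos()),r.current_ee_rot()
    d=optics.get_image("wrist"); T=np.eye(4);T[:3,:3]=R.from_quat(q).as_matrix();T[:3,3]=p
    d["wfc"]=T@np.array(d["mount"]); return d
def down(yaw):
    """tool z down, jaw line y at world angle yaw"""
    y=np.array([np.cos(yaw),np.sin(yaw),0]);z=np.array([0,0,-1.]);return R.from_matrix(np.c_[np.cross(y,z),y,z]).as_quat()
E
python3 - <<'E'
from h import *
from cell import r,optics
d=pickle.load(open("top.pkl","rb"))
for c in HUE:
    for uv,A,_ in blobs(d,c):
        print(c,(uv*800/512).round(),A,'floor',onplane(d,uv,.01).round(3)[:2],'lid',onplane(d,uv,.06).round(3)[:2])
im=d["pixels"][175:285,120:250,::-1]; cv2.imwrite("pics/crop.png",cv2.resize(im,None,fx=5,fy=5,interpolation=cv2.INTER_CUBIC))
print(np.array(optics.get_image("wrist")["mount"]).round(3))
E
```

```text
red [531. 279.] 79.0 floor [ 0.488 -0.203] lid [ 0.48  -0.194]
red [614. 219.] 336.5 floor [ 0.585 -0.341] lid [ 0.573 -0.325]
red [268. 220.] 424.5 floor [0.592 0.22 ] lid [0.58 0.21]
yellow [781. 565.] 931.5 floor [ 0.041 -0.568] lid [ 0.053 -0.543]
yellow [230. 402.] 968.0 floor [0.299 0.278] lid [0.3   0.266]
yellow [298. 384.] 244.0 floor [0.327 0.17 ] lid [0.326 0.163]
yellow [317. 298.] 444.5 floor [0.464 0.14 ] lid [0.457 0.134]
yellow [534. 214.] 82.0 floor [ 0.595 -0.213] lid [ 0.582 -0.203]
green [253. 284.] 415.0 floor [0.488 0.243] lid [0.48  0.233]
blue [606. 281.] 118.5 floor [ 0.483 -0.323] lid [ 0.475 -0.309]
blue [476. 276.] 320.5 floor [ 0.494 -0.116] lid [ 0.486 -0.111]
blue [332. 234.] 430.0 floor [0.568 0.116] lid [0.557 0.111]
[[ 0.001 -0.953 -0.304  0.078]
 [ 1.     0.001  0.     0.001]
 [ 0.    -0.304  0.953 -0.122]
 [ 0.     0.     0.     1.   ]]
```

View pics/crop.png

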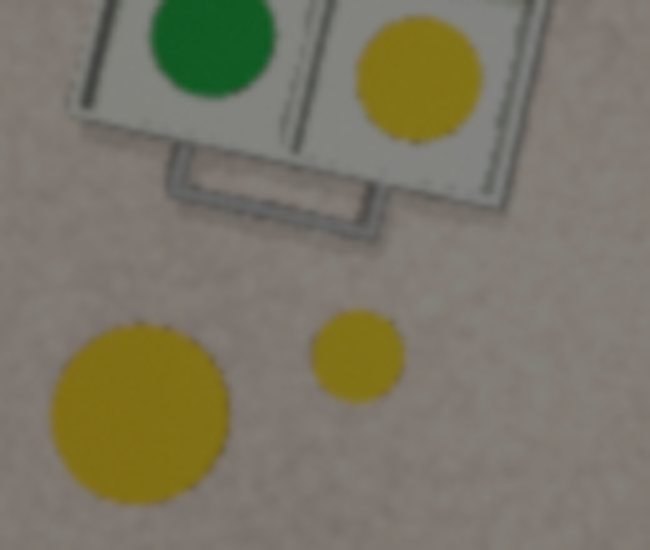

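The crop confirms it: the yellow disc inside the caddy at crop (419,79) is the middle-sized one. The large (141,414) and small (358,355) discs lie loose on the table. Next I'll take two wrist views each of the caddy and the tray.

Run:
```python
from h import *
from cell import r,optics
V={}
for n,x,y in [("c1",.46,.235),("c2",.46,.115),("t1",.47,-.155),("t2",.47,-.275)]:
    if n in("c1","t1"): r.move_to([x,y,.35],down(np.pi/2))
    else: r.move_linear([x,y,.35],vel=.2)
    r.sleep(.2); V[n]=wrist(r,optics)
print(r.current_t(), r.current_q(), r.current_tool_pos())
pickle.dump(V,open("V.pkl","wb"))
m=np.vstack([np.hstack([V["c1"]["pixels"],V["c2"]["pixels"]]),np.hstack([V["t1"]["pixels"],V["t2"]["pixels"]])])
cv2.imwrite("pics/w.png",cv2.resize(m[:,:,::-1],(800,600),interpolation=cv2.INTER_AREA))
for k,d in V.items():
    for c in HUE:
        for uv,A,h in blobs(d,c,200): print(k,c,uv.round(1),A,onplane(d,uv,.01 if k[0]=='c' else .067).round(3)[:2])
```

```text
5.1083 [-6.13575184e-01  2.57988450e-01  1.53638676e+00  5.97521382e-05
  1.34691681e+00 -2.18545050e+00] [ 0.47014785 -0.27421197  0.35021652]
c1 red [242.7 226.7] 926.5 [0.591 0.222]
c1 yellow [191.7 152.7] 1196.5 [0.463 0.142]
c1 yellow [208.2  58.8] 835.5 [0.327 0.174]
c1 yellow [282.8  36.9] 3374.5 [0.298 0.281]
c1 green [ 31.3 242.8] 262.0 [ 0.622 -0.148]
c1 green [257.3 167.6] 1078.0 [0.487 0.246]
c1 blue [181.4 213.6] 953.5 [0.567 0.118]
c1 blue [ 15.1 174.8] 952.0 [ 0.5   -0.147]
c2 red [312.2 226.5] 934.0 [0.591 0.222]
c2 red [ 32.1 175.7] 606.0 [ 0.502 -0.239]
c2 yellow [ 44.4 241.8] 537.5 [ 0.621 -0.245]
c2 yellow [266.8 152.7] 1189.5 [0.463 0.141]
c2 yellow [289.5  58.5] 832.0 [0.326 0.172]
c2 yellow [366.3  36.8] 3398.5 [0.298 0.279]
c2 green [109.4 242.4] 275.0 [ 0.622 -0.131]
c2 green [331.  167.5] 1087.5 [0.487 0.245]
c2 blue [251.8 213.5] 952.5 [0.567 0.118]
c2 blue [ 94.5 174.3] 1053.5 [ 0.499 -0.138]
t1 red [139.  222.9] 884.5 [ 0.57  -0.322]
t1 red [469.5 221.1] 966.0 [0.566 0.174]
t1 red [218.2 169.3] 432.5 [ 0.488 -0.2  ]
t1 yellow [217.1 236.1] 434.5 [ 0.592 -0.205]
t1 yellow [437.3 146.4] 1250.5 [0.454 0.104]
t1 yellow [475.2  51.1] 871.5 [0.334 0.128]
t1 green [281.9 231. ] 249.0 [ 0.583 -0.106]
t1 green [496.5 162.1] 964.0 [0.476 0.192]
t1 blue [411.2 208. ] 987.5 [0.545 0.083]
t1 blue [281.9 167.3] 947.0 [ 0.484 -0.11 ]
t1 blue [139.4 159.7] 490.5 [ 0.474 -0.31 ]
t2 red [217.8 223.1] 851.0 [ 0.57  -0.323]
t2 red [302.  169.2] 969.5 [ 0.487 -0.201]
t2 yellow [294.7 235.9] 439.0 [ 0.591 -0.207]
t2 yellow [503.  148.8] 542.0 [0.457 0.076]
t2 green [357.5 233. ] 282.0 [ 0.586 -0.112]
t2 blue [482.1 208. ] 994.0 [0.545 0.068]
t2 blue [365.3 167.5] 1027.0 [ 0.484 -0.112]
t2 blue [224.  159.9] 960.5 [ 0.474 -0.312]
```

View pics/w.png

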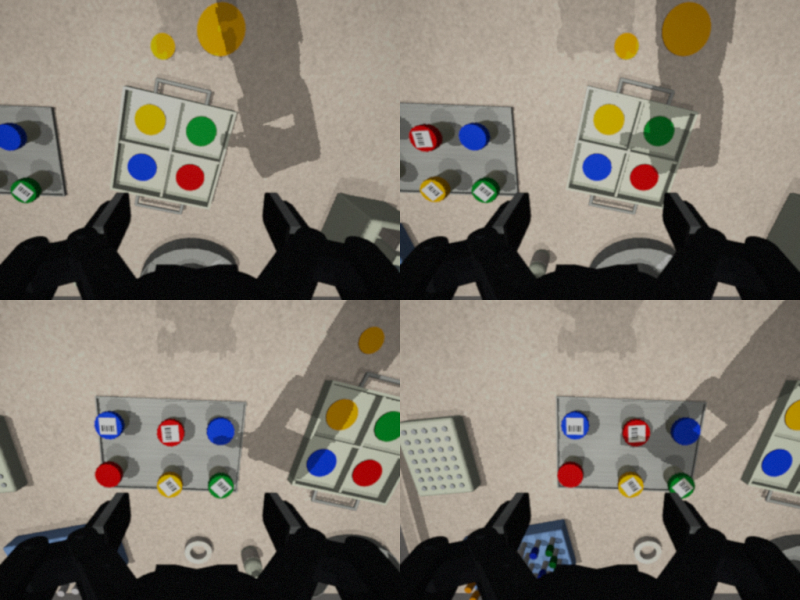

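Montage of the wrist views (c1, c2 above; t1, t2 below). All four pads and all six lids are visible. The labels are clear, for example t1 blue (108,425), red (171,432), yellow (170,485) and green (222,486). Next I'll triangulate the pads and the label centres.

Run:
```python
from h import *
V=pickle.load(open("V.pkl","rb")); V["top"]=pickle.load(open("top.pkl","rb")); V["scene"]=pickle.load(open("scene.pkl","rb"))
pad0=dict(red=(.591,.222),yellow=(.463,.1415),green=(.487,.2455),blue=(.567,.118))
jar0=dict(red=(.487,-.2),yellow=(.588,-.205),green=(.587,-.107),blue=(.474,-.311))
pads={};jars={}
for c,p in pad0.items():
    obs=[]
    for k in("c1","c2","top"):
        d=V[k]; e=project(d,[*p,.01]); b=min(blobs(d,c),key=lambda b:np.linalg.norm(b[0]-e)); obs.append((d,b[0]))
    x,res=tri(obs[:2]); x3,r3=tri(obs); print("pad",c,x.round(4),round(res,4),"3v",x3.round(4),round(r3,4)); pads[c]=x3
def label(d,p):
    e=project(d,[*p,.067]); hsv=cv2.cvtColor(d["pixels"],cv2.COLOR_RGB2HSV)
    s=d["fx"]/ (np.linalg.inv(cam(d))@np.array([*p,.067,1]))[2]
    disc=np.zeros(hsv.shape[:2],np.uint8); cv2.circle(disc,tuple(int(round(t)) for t in e),int(.024*s),255,-1)
    sat=hsv[:,:,1]; m=((sat<95)&(disc>0)&(hsv[:,:,2]>90)).astype(np.uint8)
    m=cv2.morphologyEx(m,cv2.MORPH_CLOSE,np.ones((3,3)))
    c=max(cv2.findContours(m,cv2.RETR_EXTERNAL,cv2.CHAIN_APPROX_NONE)[0],key=cv2.contourArea)
    M=cv2.moments(cv2.convexHull(c)); return np.array([M['m10'],M['m01']])/M['m00'],np.sqrt(M['m00'])/s
tiles=[]
for c,p in jar0.items():
    obs=[]; sz=[]
    for k in("t1","t2","top"):
        uv,s=label(V[k],p); obs.append((V[k],uv)); sz.append(round(s,4))
        if k!="top":
            u,v=uv.astype(int); t=cv2.resize(V[k]["pixels"][v-24:v+24,u-24:u+24,::-1],(190,190)); a=((uv-[u-24,v-24]+.5)*190/48).astype(int); cv2.drawMarker(t,tuple(int(i) for i in a),(255,0,255),0,14,2); tiles.append(t)
    x,res=tri(obs[:2]); x3,r3=tri(obs); print("jar",c,x.round(4),round(res,4),"3v",x3.round(4),round(r3,4),"at.067:",[onplane(o[0],o[1],.067).round(4)[:2] for o in obs],sz); jars[c]=x3
cv2.imwrite("pics/lab.png",np.vstack([np.hstack(tiles[:4]),np.hstack(tiles[4:])]))
pickle.dump((pads,jars),open("pos.pkl","wb"))
```

```text
pad red [0.5912 0.2218 0.0094] 0.0001 3v [0.5933 0.2217 0.0049] 0.0011
pad yellow [0.4637 0.1414 0.0078] 0.0 3v [0.4644 0.1408 0.0041] 0.0008
pad green [0.4878 0.2461 0.0068] 0.0001 3v [0.4887 0.2459 0.0036] 0.0013
pad blue [0.5677 0.1178 0.0086] 0.0 3v [0.5694 0.1169 0.0042] 0.0009
jar red [ 0.4888 -0.2009  0.0687] 0.0001 3v [ 0.4871 -0.2013  0.0736] 0.0012 at.067: [array([ 0.4893, -0.2011]), array([ 0.4891, -0.2006]), array([ 0.487 , -0.2031])] [np.float64(0.0295), np.float64(0.0292), np.float64(0.0311)]
jar yellow [ 0.5945 -0.206   0.0691] 0.0003 3v [ 0.5935 -0.206   0.0708] 0.0005 at.067: [array([ 0.5958, -0.2063]), array([ 0.5953, -0.2057]), array([ 0.5941, -0.2068])] [np.float64(0.0279), np.float64(0.0278), np.float64(0.028)]
jar green [ 0.596  -0.1052  0.0678] 0.0003 3v [ 0.5945 -0.1059  0.0703] 0.0006 at.067: [array([ 0.5961, -0.1051]), array([ 0.5967, -0.1048]), array([ 0.5949, -0.1062])] [np.float64(0.0277), np.float64(0.0285), np.float64(0.0274)]
jar blue [ 0.475  -0.3121  0.0696] 0.0 3v [ 0.4748 -0.3122  0.0708] 0.0009 at.067: [array([ 0.4756, -0.3131]), array([ 0.4755, -0.3123]), array([ 0.4755, -0.3143])] [np.float64(0.0293), np.float64(0.0287), np.float64(0.0272)]
```

View pics/lab.png

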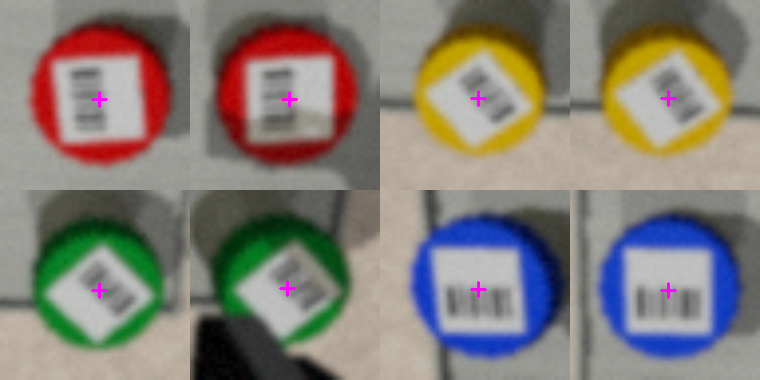

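The pink crosses sit on the label centres in every tile, and the views agree to about 2 mm. The jar tops measure z≈0.069 and the pads z≈0.006–0.008. I'll pick and place the red jar first, then check it.

```bash
cat > pp.py <<'E'
from h import *
from cell import r,optics
PAD=dict(red=(.5917,.2218),yellow=(.4639,.1413),green=(.4880,.2460),blue=(.5681,.1176))
JAR=dict(red=(.4888,-.2012),yellow=(.5948,-.2060),green=(.5958,-.1053),blue=(.4751,-.3125))
ZG,ZH=.056,.18; Q=down(np.pi/4)
def f(): return np.array(r.current_contact_force())
def run(c):
    j,p=JAR[c],PAD[c]
    r.move_to([*j,ZH],Q); r.set_gripper(1.0)
    r.move_linear([*j,ZG],vel=.15); print(c,"down",f().round(1))
    r.set_gripper(0.0,squeeze=40); print(" open",round(r.current_opening(),3),"grip",np.round(r.current_finger_force(),1))
    f0=f(); r.move_linear([*j,ZH],vel=.15); print(" opening",round(r.current_opening(),3),"weight",(f()-f0).round(2))
    r.move_linear([*p,ZH],vel=.25); r.move_linear([*p,ZG+.012],vel=.12); r.sleep(.2)
    f0=f(); z=ZG+.012
    while z>ZG-.002:
        z-=.001; r.move_linear([*p,z],vel=.02); r.sleep(.05)
        if f()[2]-f0[2]>2: break
    print(" contact z",round(z,4),"bottom",round(z-ZG+.003,4),(f()-f0).round(1))
    r.set_gripper(1.0); r.move_linear([*p,ZH],vel=.15); print(" t",round(r.current_t(),2))
E
python3 - <<'E'
from pp import *
run("red")
r.move_to([.46,.175,.35],down(np.pi/2)); r.sleep(.2)
d=wrist(r,optics); cv2.imwrite("pics/chk.png",d["pixels"][:,:,::-1]); pickle.dump(d,open("chk.pkl","wb")); print(r.current_t())
E
```

```text
red down [-0.1 -0.4  0.2]
 open 0.573 grip 40.4
 opening 0.573 weight [ 1.44 -0.25 -8.17]
 contact z 0.061 bottom 0.008 [-3.1 -1.7  9.2]
 t 15.27
16.4
```

View pics/chk.png

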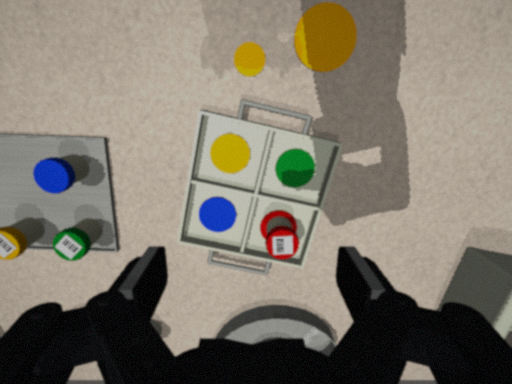

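The red jar stands upright on the red pad, with its label at (283,243). I'll measure its offset at lid height and then load the rest.

Run:
```python
from pp import *
d=pickle.load(open("chk.pkl","rb"))
x=onplane(d,(283,243.5),.072); print("red err mm",((x[:2]-PAD["red"])*1e3).round(1))
for c in("yellow","green","blue"): run(c)
r.move_to([.46,.235,.35],down(np.pi/2)); r.sleep(.2); a=wrist(r,optics)
r.move_linear([.46,.115,.35],vel=.2); r.sleep(.2); b=wrist(r,optics)
r.move_to([.47,-.2,.35],down(np.pi/2)); r.sleep(.2); t=wrist(r,optics)
pickle.dump((a,b,t),open("fin.pkl","wb"))
cv2.imwrite("pics/fin.png",cv2.resize(np.vstack([np.hstack([a["pixels"],b["pixels"]]),np.hstack([t["pixels"],optics.get_image("scene")["pixels"]])])[:,:,::-1],(800,600),interpolation=cv2.INTER_AREA))
for c in("red","blue"): print("plain",c,[onplane(t,u,.067).round(3)[:2] for u,A,h in blobs(t,c,300)])
print(r.current_t())
```

```text
red err mm [-1.5  1.9]
yellow down [ 0.3 -0.8 -0.4]
 open 0.574 grip 41.0
 opening 0.57 weight [ 0.72  0.75 -6.79]
 contact z 0.061 bottom 0.008 [-2.6 -2.  13. ]
 t 27.02
green down [ 0.5 -0.7 -0.3]
 open 0.572 grip 40.7
 opening 0.577 weight [ 0.44 -0.05 -7.47]
 contact z 0.061 bottom 0.008 [-3.1 -1.2 11.4]
 t 37.1
blue down [-0.1 -0.4 -0.2]
 open 0.573 grip 40.7
 opening 0.573 weight [ 1.56 -0.57 -5.92]
 contact z 0.061 bottom 0.008 [-3.3 -0.6 10.1]
 t 48.4
plain red [array([ 0.57 , -0.322]), array([0.564, 0.165])]
plain blue [array([0.566, 0.113]), array([0.544, 0.073]), array([ 0.485, -0.111])]
52.075
```

View pics/fin.png

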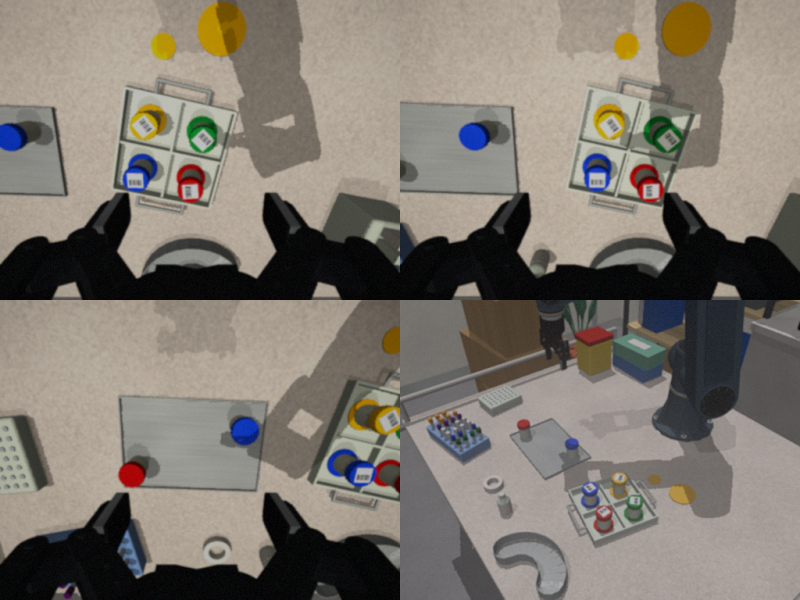

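All four labelled jars stand on their own colours: yellow (145,124), green (204,133), blue (140,178) and red (190,189). The plain jars haven't moved, at about (0.570,-0.322) and (0.485,-0.111). Last, I'll measure the jar offsets and hand in if they are small.

Run:
```python
from pp import *
a,b,t=pickle.load(open("fin.pkl","rb"))
ok=True
for c,p in PAD.items():
    o=[]
    for d in(a,b):
        e=project(d,[*p,.072]); hsv=cv2.cvtColor(d["pixels"],cv2.COLOR_RGB2HSV); k=np.zeros(hsv.shape[:2],np.uint8)
        cv2.circle(k,tuple(int(round(i)) for i in e),22,255,-1)
        m=sum(cv2.inRange(hsv,(lo,110,20),(hi,255,255)) for lo,hi in HUE[c]).astype(np.uint8)
        w=((hsv[:,:,1]<95)&(hsv[:,:,2]>100)&(k>0)).astype(np.uint8)
        n,l,s,cen=cv2.connectedComponentsWithStats(w); i=min(range(1,n),key=lambda i:np.linalg.norm(cen[i]-e)if s[i,4]>80 else 1e9)
        o.append((d,cen[i]))
    x=[((onplane(*q,.072)[:2]-p)*1e3).round(1) for q in o]; print(c,x,tri(o)[0].round(3)); ok&=max(np.linalg.norm(i) for i in x)<9
if ok: print(r.hand_in(), r.current_t())
```

```text
red [array([0.7, 0.6]), array([0.4, 1.1])] [0.591 0.222 0.074]
yellow [array([ 0.7, -0.5]), array([ 0.6, -0. ])] [0.464 0.141 0.073]
green [array([1.7, 0.3]), array([1.7, 0.5])] [0.49  0.246 0.072]
blue [array([0.9, 0.1]), array([0.6, 0.2])] [0.569 0.118 0.072]
the job is handed in; nothing more can be done
the job is handed in; nothing more can be done
```

The four labelled jars stand upright on the pads of their lid colours, each within about 2 mm of centre by the last wrist-camera measurement. The two unlabelled jars are still in place in the tray, and the job was handed in at about 52 s; no verdict was shown.

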